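Start the screw lid of the curing pot and run it home

TASK

Of the two curing pots, one is already closed; on the other the screw lid stands proud, its lugs resting on top of the rim instead of in the thread. Take that lid by its bar, back it off (anticlockwise seen from above, less than a third of a turn) until it drops into the thread start, then run it in clockwise to the stop and let go. Do not lift the lid out of the pot, and leave the closed pot's lid as it is.

Things in the scene. Friction and masses are not known exactly. Their poses are not given: they have to be found in the camera images.
- lid: Loose aluminium lid standing proud, 0.25 kg: plug 68 mm across, 26 mm tall; three brass lugs 13 mm wide, 6 thick (undersides 8 mm above plug's underside) out to 43 mm from the axis at 0, 120, 240 degrees; black grip bar 58 mm long (x), 14 thick (y), standing 26 to 56 mm above plug's underside. Origin: centre of plug's underside, z up, x to lug 1, along the bar. Starts 64 mm above pot's origin.
- pot: Fixed aluminium pot under that lid, 106 mm across, rim 72 mm, inner floor 48 mm high. Origin: centre of underside, z up, x to gap 1, over a brass valve stub on the wall. Rim lips 6 mm thick (mouth 72 mm) leave 52 degree gaps at 0, 120, 240 degrees: thread starts. Within 15 degrees of yaw 0 to the pot the lid drops 16 mm to the floor, by its weight if the grip lets it, else lowered by hand.
- lid_lug (a point): Middle of lug 1 of the loose lid, 40 mm from its axis along lid x, 11 mm above its underside. Lid yaw relative to the pot (anticlockwise positive): -40 to -57 degrees at the start, lugs on the lips; 0 at the thread start. Once down, it turns clockwise under the lips, sinking no further, to a solid stop at about -63 (anticlockwise stop about +15). Sideways play 2 mm.
- shut_lug (a point): Middle of lug 1 of the lid on the other, closed pot (same size and shape, fixed; its lid is down, lugs under the lips, bar top 104 mm above the bench). The point's x axis points away from that pot's axis, 40 mm off. This lid would turn if its bar were turned: leave it.

How it is judged:
By the outcome, as a careful person would: the job done as asked, in the order asked, and still so for the second after the job is handed in, with the robot touching nothing.
It also fails if it takes over 42 s, if anything falls off the work surface, if the arm or the gripper's body presses on something with over 40 N, if the wrist force passes 120 N, or if a joint passes its speed limit or range.

ROBOT

A 6-joint arm with a two-finger parallel gripper is mounted at the origin on a cart in front of the work surface, level with it; the furniture and walls round the work are solid. World frame = base frame: x ahead of the robot, y to its left, z up, the work surface at z = 0. Lengths are in m, angles in rad, forces in N, time in s.
With the tool pointing down it reaches from about 0.375 to 0.975 m from the base axis. Payload 3.8 kg.
Tool frame: the origin (TCP) lies where the fingers leave the gripper's body, on its centre line; the fingertips stand 73 mm ahead of it and the grasp point (between the pads) lies 54 mm ahead of it (nose_length is the distance from the TCP to the fingertips, in m); z points along the fingers, y is the line along which they close (so a half turn about z gives the same grasp; the last joint's range is limited). The gripper opens to 85 mm and grips with 20 to 120 N. Pads are 22 mm wide; open, the fingers measure 114 mm over their backs; the gripper's body (76 mm by 85 mm) begins 54 mm behind the grasp point. The pads swing forward as they close: fully open they stand 13 mm farther back than shut.
Start: joints at [-1.274, 0.264, 1.604, -0, 1.274, -0.037], TCP at [0.221, -0.638, 0.304] pointing down, gripper open.
Joint ranges: [-2.63, 2.63], [-0.94, 2.18], [0.31, 2.57], [-1.31, 4.45], [0, 2.66], [-2.55, 2.55]. Speed limits (rad/s): [2.57, 2.57, 3.14, 3.14, 3.14, 3.14].

INTERFACE

Orientations are given as a rotation vector (axis times angle).
In Python, from workcell import read_state, read_camera, calibration, finish_job, look_for, cut_out, tip_of, nose_length gives the robot as it stands.
- The arm moves only by the tool step_arm, never from a script. Its argument "targets" is a list of rows, each a list of 3 entries, a list of its own where there are three numbers: the turn, a rotation vector about the tool's x, y, z in rad, then the shift along the tool's x, y, z in mm, then the finger opening in mm, from 0 to 85.4. In form: [[[ax, ay, az], [x, y, z], grip], ...]. A call has 1 to 5 rows; each row shifts and turns the commanded pose from where the row before left it, along the tool's axes as they then stand; what a row does not reach is not made up. A row lasts 1/12 s, in which the tool goes at most 41.7 mm and 7.16 degrees, less where a joint would pass 70% of its speed; a pose out of reach is approached as far as the arm can. A call with a gripper value outside its range is refused whole. The fingers move at their own pace and stop on an object; "grip_force" is the grip in N (left out, the last holds). Time passes only in rows, so rows that do not move let the fingers close. It gives the time, the measured TCP pose, the force, the opening and the grip force at its end, in the units of the state.
- read_state(): the state, without advancing time (a new reading comes with each control period).
- read_camera(name): name is "scene" or "top"; returns the picture (400x640x3 uint8, red, green, blue); there is no depth.
- calibration(name): a dict with "camera_matrix" (3x3 intrinsics, pixels), "R" (3x3) and "t" (3): a world point X has camera coordinates R X + t. Camera axes: x right, y down, z forward; pixel columns grow to the right and rows downward; lengths in m; the calibration is good to about 2 mm. A picture is of the moment at which its call begins. calibration takes no time and is no camera call.
- finish_job(): hands the job in; it is judged then, once.
Trained networks look in the newest picture that a camera, given by its name, has taken for a name from the list of things; names that differ only in an ending like _2 or _b are one class to them, and where a whole thing is asked for, a point or a joint stands for the part that bears it (a point fixed in the world has none). Each returns a list of dicts, best first, with "score" (0 to 1); they miss things now and then, are a little off and sometimes report something else, mostly with a low value. They report only what shows in the picture. A call takes as long as a camera call.
- look_for(camera, query): "extent" ([left, top, right, bottom] in pixels, round what is visible of it).
- cut_out(camera, query): "region" (400x640 bool, what is visible of it) and "extent" ([left, top, right, bottom] in pixels, round what is visible of it).
- tip_of(camera, query): "at" ([row, column] in pixels: a listed point, or the origin of a listed thing).
The state is a dict: "time": time; "q": joint angles; "joint_vel": joint speeds; "joint_torque": joint torques, N m; "tool_pos": TCP position; "tcp_rot": TCP orientation; "wrist_force": force on the tool from outside, world axes, zero at the start; "torque": the same for the moment, N m; "width": opening from 0.0 (shut) to 1.0 (fully open); "grip_force": force on a finger pad.
Only numpy, scipy, OpenCV 4.12 (cv2) and the standard library are available. Lean on these libraries where they do the work, as an engineer would, in place of code of your own. Each camera call takes 0.05 s, during which the arm holds its last target. There are 200 camera calls.

## Working session

There is one attempt and no reset: what is moved stays moved. The work goes in short steps, Python scripts to look and compute and a tool call to move; the robot and the scene stay as the last step left them, time stands still between calls to the robot, and variables do not carry over. Pictures are saved under pics/ and viewed, at most 10 in all, crops included, and the job is handed in when it is done.

Besides the shell and the picture viewer there is one more tool, called as name(argument=value, ...), one argument or row to a line, values as JSON. step_arm: Moves the arm, as the interface text tells. Its arguments: {"type":"object","properties":{"targets":{"type":"array","items":{"type":"array"}},"grip_force":{"type":"number"}},"required":["targets"]}

```bash
mkdir -p pics; cat > h.py <<'E'
import numpy as np, cv2
from workcell import *
def ray(cam,px):
    c=calibration(cam);K,R,t=[np.array(c[k]) for k in("camera_matrix","R","t")]
    o=-R.T@t; d=R.T@np.linalg.solve(K,[px[1],px[0],1.]); return o,d
def atz(cam,rc,z):
    o,d=ray(cam,rc); return o+d*(z-o[2])/d[2]
def proj(cam,X):
    c=calibration(cam);K,R,t=[np.array(c[k]) for k in("camera_matrix","R","t")]
    p=K@(R@np.array(X)+t); return p[1]/p[2],p[0]/p[2]
def snap(cam,name):
    im=read_camera(cam); cv2.imwrite(f"pics/{name}.png",im[:,:,::-1]); return im
E
python3 - <<'E'
from h import *
s=read_state();print(s)
for c in("scene","top"):
    snap(c,c+"0"); print(c,ray(c,(200,320)))
    for q in("lid","pot","lid_lug","shut_lug"):
        for r in tip_of(c,q)[:3]: print(q,r)
        for r in look_for(c,q)[:3]: print(q,r)
E
```

```text
{'time': 0.0, 'q': array([-1.27387984e+00,  2.64813254e-01,  1.60539431e+00,  7.93477813e-08,
        1.27370831e+00, -3.69232712e-02]), 'joint_vel': array([ 4.23887247e-05, -2.40674716e-04, -2.00782365e-03,  1.51232255e-03,
       -1.87844376e-03,  1.69191810e-03]), 'joint_torque': array([-3.65431169e-04, -5.15107369e+01, -3.67317224e+01,  2.94241472e-04,
        1.30352468e-02,  2.15473420e-05]), 'tool_pos': array([ 0.22099391, -0.63718759,  0.30251038]), 'tcp_rot': array([-3.09565662e+00, -5.21579749e-01,  4.72597566e-04]), 'wrist_force': array([-0.43555125, -0.30264939, -0.19281127]), 'torque': array([0.0127492 , 0.07462774, 0.02836093]), 'grip_force': 0.0, 'width': 1.000598891767745}
scene (array([0.12044893, 0.73940391, 0.45682728]), array([ 0.45895575, -0.79357947, -0.39969887]))
lid {'at': [192.7, 368.3], 'score': 0.93}
lid {'extent': [349.6, 163.7, 387.8, 198.6], 'score': 0.93}
pot {'at': [218.5, 370.4], 'score': 0.91}
pot {'extent': [342.6, 182.3, 396.5, 231.6], 'score': 0.61}
lid_lug {'at': [186.4, 348.7], 'score': 0.61}
lid_lug {'extent': [349.1, 164.4, 388.9, 196.3], 'score': 0.97}
shut_lug {'at': [235.2, 267.6], 'score': 0.82}
shut_lug {'extent': [265.6, 210.3, 314.1, 246.9], 'score': 0.65}
top (array([ 0.38613052, -0.01755745,  0.92065359]), array([ 0.18882853,  0.01382108, -0.98198304]))
lid {'extent': [366.1, 198.3, 411.1, 239.8], 'score': 0.88}
pot {'at': [224.7, 384.7], 'score': 0.82}
pot {'extent': [351.9, 197.6, 415.5, 254.5], 'score': 0.62}
lid_lug {'at': [202.5, 385.4], 'score': 0.56}
lid_lug {'extent': [369.3, 203.0, 407.2, 239.0], 'score': 0.81}
shut_lug {'at': [181.3, 255.8], 'score': 0.71}
shut_lug {'extent': [243.1, 182.3, 281.5, 219.6], 'score': 0.89}
```

```bash
python3 -c "
import cv2,numpy as np
a=cv2.imread('pics/scene0.png');b=cv2.imread('pics/top0.png');cv2.imwrite('pics/both.png',cv2.resize(np.vstack([a,b]),(480,600)))"
```

```text
(no output)
```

View pics/top0.png

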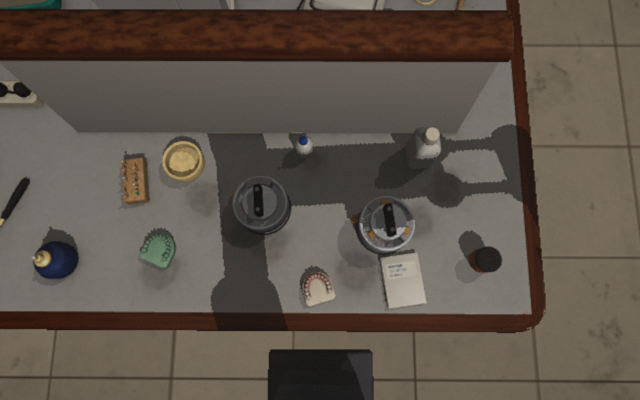

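View pics/scene0.png

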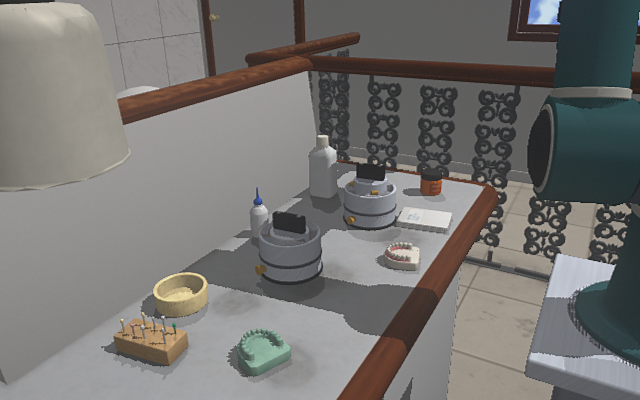

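The top view shows the proud lid on the right-hand pot (about 388,222), with brass lugs above the rim, and the closed pot at about (262,205). The scene view agrees: proud lid at (370,180), closed pot at (290,230). Next I zoom in and measure.

```bash
python3 - <<'E'
from h import *
b=cv2.imread('pics/top0.png')[180:270,340:430];a=cv2.imread('pics/scene0.png')[155:235,335:415]
cv2.imwrite('pics/z0.png',np.hstack([cv2.resize(b,(400,400),interpolation=cv2.INTER_CUBIC),cv2.resize(a,(400,400),interpolation=cv2.INTER_CUBIC)]))
print('pot top',atz('top',(224.7,384.7),0),'scene',atz('scene',(218.5,370.4),0))
print('lid scene',atz('scene',(192.7,368.3),.064))
print('lug top',atz('top',(202.5,385.4),.075),'scene',atz('scene',(186.4,348.7),.075))
print('shut top',atz('top',(181.3,255.8),.059),'scene',atz('scene',(235.2,267.6),.059))
for q in('lid','pot'):
    for c in('top','scene'):
        read_camera(c)
        for r in cut_out(c,q)[:1]:
            y,x=np.nonzero(r['region']);print(q,c,r['score'],r['extent'],y.mean(),x.mean())
    
im=cv2.imread('pics/top0.png')
# dark bar pixels in top
g=im.max(2)[190:250,365:415]; m=(g<40).astype(np.uint8)
n,l,st,ce=cv2.connectedComponentsWithStats(m)
for i in range(1,n):
    if st[i,4]>40:
        p=np.argwhere(l==i)+[190,365]; r=cv2.minAreaRect(p[:,::-1].astype(np.float32)); print(st[i],r)
        for bx in cv2.boxPoints(r): print(atz('top',(bx[1],bx[0]),.12))
E
```

```text
pot top [ 0.51206063 -0.13817924  0.        ] scene [ 0.50303028 -0.13125849  0.        ]
lid scene [ 0.50267716 -0.11696607  0.064     ]
lug top [ 0.54450932 -0.13058275  0.075     ] scene [ 0.54099411 -0.10519186  0.075     ]
shut top [0.58865369 0.12118003 0.059     ] scene [0.58294911 0.12255626 0.059     ]
lid top 0.8 [365.5, 200.5, 413.3, 240.1] 221.8256880733945 387.2743953294412
lid scene 0.83 [348.7, 163.4, 385.5, 198.2] 178.90991902834008 368.748987854251
pot top 0.56 [353.9, 195.7, 414.2, 254.0] 227.0689170182841 382.2883263009845
pot scene 0.56 [343.3, 180.5, 396.5, 234.0] 208.289034866094 369.48408287013643
[ 18  13  13  33 248] ((388.95947265625, 219.25677490234375), (32.057804107666016, 9.04194450378418), 80.53767395019531)
[ 0.53294469 -0.11812064  0.12      ]
[ 0.53575777 -0.13428471  0.12      ]
[ 0.4784762  -0.14231614  0.12      ]
[ 0.47573355 -0.1263741   0.12      ]
```

View pics/z0.png

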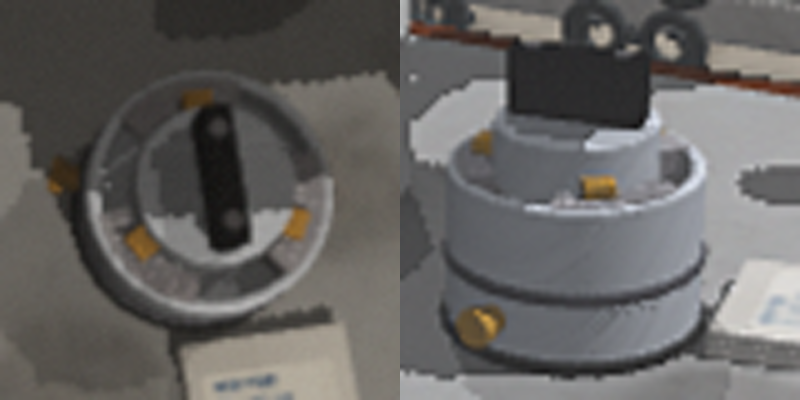

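```bash
python3 - <<'E'
from h import *
T=[(180+v/400*90-.0,340+u/400*90) for u,v in((197,97),(297,222),(142,243))]
P=[atz('top',p,.077) for p in T]; c=np.mean(P,0); print('lugs',P,'c',c,[np.degrees(np.arctan2(*(p-c)[1::-1])) for p in P])
for z in(.015,.022,.03):
    st=atz('top',(180+175*.225,340+63*.225),z); print('stub',z,st,np.degrees(np.arctan2(*(st-c)[1::-1])))
o1,d1=ray('top',(180+175*.225,340+63*.225)); o2,d2=ray('scene',(155+325*.2,335+(480-400)*.2))
A=np.c_[d1,-d2]; k=np.linalg.lstsq(A,o2-o1,rcond=None)[0]; print(o1+k[0]*d1,o2+k[1]*d2)
# rim circle fit in top: ellipse by crop, outer rim
cc=atz('top',(180+197*.225,340+210*.225),.072); print('rim centre',cc)
# bar top corners scene z=.12 (rows/cols in crop): 
for u,v in((508,40),(650,50)): print('bar scene',atz('scene',(155+v*.2,335+(u-400)*.2),.12))
R=cv2.Rodrigues(read_state()['tcp_rot'])[0];print(R)
E
```

```text
lugs [array([ 0.54543294, -0.12829631,  0.077     ]), array([ 0.49180113, -0.16947638,  0.077     ]), array([ 0.48252802, -0.10376565,  0.077     ])] c [ 0.50658736 -0.13384612  0.077     ] [np.float64(8.13073097765785), np.float64(-112.53800259644095), np.float64(128.6539674484876)]
stub 0.015 [ 0.52056942 -0.07450847  0.015     ] 76.74094118719705
stub 0.022 [ 0.51953032 -0.07406828  0.022     ] 77.7830338963073
stub 0.03 [ 0.51834276 -0.07356521  0.03      ] 78.96521785743315
[ 0.52024329 -0.07437031  0.01719699] [ 0.52021258 -0.07438338  0.01719325]
rim centre [ 0.50295488 -0.13359648  0.072     ]
bar scene [ 0.53345471 -0.12529617  0.12      ]
bar scene [ 0.47782414 -0.13937557  0.12      ]
[[ 9.44807011e-01  3.27627397e-01  1.52080813e-06]
 [ 3.27627397e-01 -9.44807011e-01  7.78401212e-06]
 [ 3.98712581e-06 -6.85613081e-06 -1.00000000e+00]]
```

```bash
python3 - <<'E'
from h import *
im=cv2.imread('pics/top0.png')
# metric rectification at z=.072, 0.25mm/px, x up, y left, 120 mm
N=500; s=.13/N; c0=np.array([.504,-.1325])
m=np.array([[proj('top',(c0[0]+(N/2-i)*s,c0[1]+(N/2-j)*s,.072)) for j in range(0,N)] for i in range(0,N)],np.float32)
r=cv2.remap(im,m[...,1],m[...,0],cv2.INTER_CUBIC); r=np.clip(r*1.6,0,255).astype(np.uint8)
for R in(36,53): cv2.circle(r,(250,250),int(R*1e-3/s),(0,255,0),1)
for a in range(0,360,30):
    t=np.radians(a);p=lambda R:(int(250-R*1e-3/s*np.sin(t)),int(250-R*1e-3/s*np.cos(t)))
    cv2.line(r,p(54),p(60),(0,0,255) if a==0 else(255,255,0),2)
cv2.imwrite('pics/rect.png',r)
E
```

```text
Traceback (most recent call last):
  File "h.py", line 9, in proj
    c=calibration(cam);K,R,t=[np.array(c[k]) for k in("camera_matrix","R","t")]
ValueError: time passes only in moves, steps and waits
```

step_arm(
  targets=[
    [[0,0,0],[31,-27.4,0],85],
    [[0,0,0],[31,-27.4,0],85],
    [[0,0,0],[31,-27.4,0],85],
    [[0,0,0],[31,-27.4,0],85],
    [[0,0,0],[31,-27.4,0],85],
  ],
)

```text
time: 1.72
tool_pos: [0.3232, -0.4559, 0.3039]
tcp_rot: [3.098, 0.521, 0.0]
wrist_force: [0.5, -0.4, -0.6]
width: 0.997
grip_force: 0.0
```

step_arm(
  targets=[
    [[0,0,0],[31,-27.4,0],85],
    [[0,0,0],[31,-27.4,0],85],
    [[0,0,0],[31,-27.4,0],85],
    [[0,0,0],[31,-27.4,0],85],
    [[0,0,0],[31,-27.4,0],85],
  ],
)

```text
time: 2.13
tool_pos: [0.4248, -0.2755, 0.3043]
tcp_rot: [3.097, 0.521, 0.001]
wrist_force: [0.5, 0.0, 0.5]
width: 0.997
grip_force: 0.0
```

Calibration should be cached rather than called per pixel.

```bash
python3 - <<'E'
import re
s=open('h.py').read().replace("from workcell import *","from workcell import *\nfrom functools import lru_cache\ncalibration=lru_cache(calibration)")
open('h.py','w').write(s)
from h import *
im=cv2.imread('pics/top0.png')
N=500; s=.13/N; c0=np.array([.504,-.1325])
m=np.array([[proj('top',(c0[0]+(N/2-i)*s,c0[1]+(N/2-j)*s,.072)) for j in range(N)] for i in range(N)],np.float32)
r=cv2.remap(im,m[...,1],m[...,0],cv2.INTER_CUBIC); r=np.clip(r*1.6,0,255).astype(np.uint8)
for R in(36,53): cv2.circle(r,(250,250),int(R*1e-3/s),(0,255,0),1)
for a in range(0,360,30):
    t=np.radians(a);p=lambda R:(int(250-R*1e-3/s*np.sin(t)),int(250-R*1e-3/s*np.cos(t)))
    cv2.line(r,p(54),p(60),(0,0,255) if a==0 else(255,255,0),2)
cv2.imwrite('pics/rect.png',r)
E
```

```text
(no output)
```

View pics/rect.png

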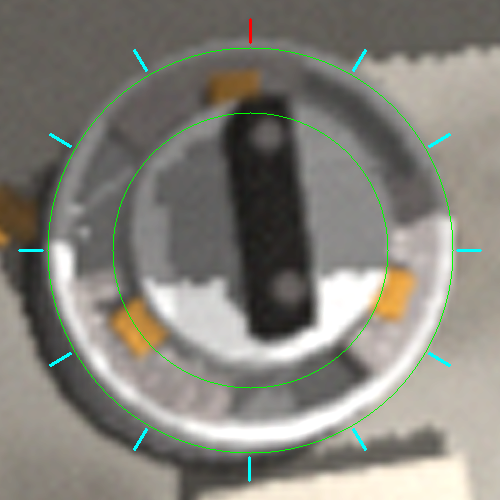

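The rectified view shows the rim centred at (0.504, -0.1325). The gaps are centred at about 73°, -48° and -162°, so pot yaw is about 72°. The bar and lug 1 lie at about 10°.

step_arm(
  targets=[
    [[0,0,0],[30.7,-27.4,0],85],
    [[0,0,0],[30.7,-27.4,0],85],
    [[0,0,0],[30.7,-27.4,0],85],
    [[0,0,0],[30.7,-27.4,0],85],
    [[0,0,0.12],[0,0,30],50],
  ],
)

```text
time: 2.55
tool_pos: [0.5109, -0.1287, 0.2805]
tcp_rot: [3.121, 0.343, 0.023]
wrist_force: [1.7, -1.2, 0.8]
width: 0.88
grip_force: 0.0
```

step_arm(
  targets=[
    [[0,0,0.04],[0,0,30],50],
    [[0,0,0],[0,0,20],50],
    [[0,0,0],[0,0,0],50],
    [[0,0,0],[0,0,0],50],
  ],
)

```text
time: 2.88
tool_pos: [0.5036, -0.1331, 0.2229]
tcp_rot: [-3.129, -0.273, 0.004]
wrist_force: [-0.3, -0.4, 0.2]
width: 0.585
grip_force: 0.0
```

```bash
python3 - <<'E'
from h import *
snap('scene','s1');snap('top','t1')
s=read_state();R=cv2.Rodrigues(s['tcp_rot'])[0];print(s['tool_pos'],R,nose_length,s['q'],s['width'])
tip=s['tool_pos']+R[:,2]*.073; print('tip px',proj('scene',tip),proj('top',tip))
im=cv2.imread('pics/s1.png')[60:240,270:450]; t=cv2.imread('pics/t1.png')[150:270,330:450]
cv2.imwrite('pics/z1.png',np.hstack([cv2.resize(im,(400,400)),cv2.resize(t,(400,400))]))
E
```

```text
[ 0.50533564 -0.134025    0.22557817] [[ 9.84976174e-01  1.72672461e-01  2.48140084e-03]
 [ 1.72674854e-01 -9.84978569e-01 -7.83260244e-04]
 [ 2.30887917e-03  1.19996821e-03 -9.99996615e-01]] 0.0726 [-3.06898212e-01  3.89644205e-02  2.01189767e+00  3.36055892e-06
  1.08812848e+00  1.09035280e+00] 0.5843473273732629
tip px (np.float64(148.16838388263338), np.float64(371.46700566174155)) (np.float64(216.49512717210652), np.float64(393.75610683523075))
```

View pics/z1.png

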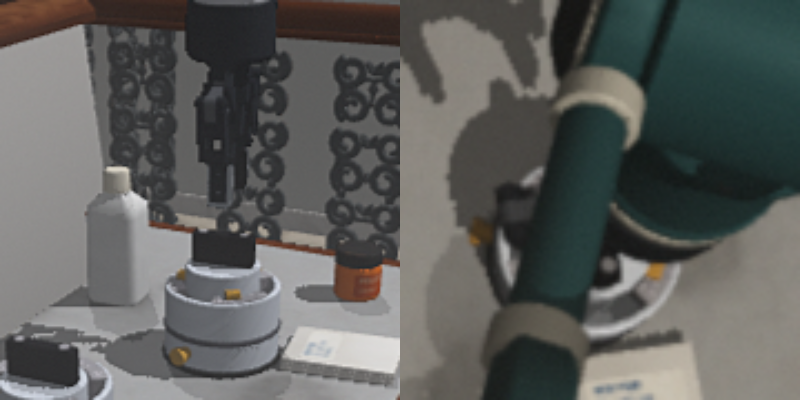

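The fingers stand centred over the bar and aligned with it, in the scene crop at about (218,215). Next: descend and close.

step_arm(
  targets=[
    [[0,0,0],[0,0,25],50],
    [[0,0,0],[0,0,20],45],
    [[0,0,0],[0,0,11],40],
    [[0,0,0],[0,0,0],40],
    [[0,0,0],[0,0,0],40],
  ],
)

```text
time: 3.4
tool_pos: [0.5048, -0.1339, 0.1687]
tcp_rot: [3.13, 0.272, 0.001]
wrist_force: [0.0, -0.0, -0.2]
width: 0.466
grip_force: 0.0
```

step_arm(
  targets=[
    [[0,0,0],[0,0,0],5],
    [[0,0,0],[0,0,0],5],
    [[0,0,0],[0,0,0],5],
    [[0,0,0],[0,0,0],5],
    [[0,0,0],[0,0,0],5],
  ],
  grip_force=40,
)

```text
time: 3.82
tool_pos: [0.5056, -0.1339, 0.1698]
tcp_rot: [3.128, 0.273, 0.005]
wrist_force: [-0.5, 0.3, 7.0]
width: 0.152
grip_force: 41.4
```

```bash
python3 - <<'E'
from h import *
s=read_state();print(s)
E
```

```text
{'time': 3.8167, 'q': array([-3.06520708e-01,  1.01529900e-01,  2.05946015e+00, -2.38889482e-05,
        9.77338572e-01,  1.09042607e+00]), 'joint_vel': array([ 0.00055025, -0.00020785, -0.00057109,  0.00190757,  0.00019761,
       -0.00032291]), 'joint_torque': array([ 4.09954204e-02, -3.45401537e+01, -2.95240027e+01, -1.59673247e-02,
       -2.98671825e-01,  8.57690378e-03]), 'tool_pos': array([ 0.50559129, -0.13390571,  0.16979889]), 'tcp_rot': array([3.12846111, 0.27264878, 0.00472154]), 'wrist_force': array([-0.48274212,  0.29477122,  6.99565863]), 'torque': array([0.13984812, 0.13310715, 0.01065313]), 'grip_force': 41.3783061504364, 'width': 0.15186507308548552}
```

step_arm(
  targets=[
    [[0,0,-0.05],[0,0,0],5],
    [[0,0,-0.1],[0,0,0],5],
    [[0,0,-0.1],[0,0,0],5],
    [[0,0,-0.1],[0,0,0],5],
    [[0,0,-0.1],[0,0,0],5],
  ],
)

```text
time: 4.23
tool_pos: [0.5058, -0.1339, 0.1698]
tcp_rot: [2.986, 0.97, 0.005]
wrist_force: [-0.8, -0.2, 4.5]
width: 0.156
grip_force: 41.9
```

step_arm(
  targets=[
    [[0,0,-0.1],[0,0,0],5],
    [[0,0,-0.1],[0,0,0],5],
    [[0,0,-0.1],[0,0,0],5],
    [[0,0,-0.1],[0,0,0],5],
    [[0,0,0],[0,0,0],5],
  ],
)

```text
time: 4.65
tool_pos: [0.5057, -0.1339, 0.1697]
tcp_rot: [2.734, 1.542, 0.004]
wrist_force: [-0.5, 0.6, 6.4]
width: 0.156
grip_force: 41.2
```

step_arm(
  targets=[
    [[0,0,-0.05],[0,0,0],5],
    [[0,0,-0.05],[0,0,0],5],
    [[0,0,0],[0,0,0],5],
    [[0,0,0],[0,0,0],5],
  ],
)

```text
time: 4.98
tool_pos: [0.5045, -0.1334, 0.1677]
tcp_rot: [2.66, 1.671, 0.001]
wrist_force: [2.1, 0.7, -2.1]
width: 0.156
grip_force: 40.2
```

```bash
python3 - <<'E'
from h import *
s=read_state();R=cv2.Rodrigues(s['tcp_rot'])[0];print(np.degrees(np.arctan2(R[1,0],R[0,0])),s['q'][5],s['wrist_force'],s['torque'],s['tool_pos'])
snap('scene','s2')
print([tip_of('scene',q)[:1] for q in('lid','lid_lug')])
im=cv2.imread('pics/s2.png')[140:240,320:420]
cv2.imwrite('pics/z2.png',cv2.resize(im,(500,500),interpolation=cv2.INTER_CUBIC))
E
```

```text
64.25582021452198 0.14272922676620073 [ 2.10288916  0.74748752 -2.13707258] [ 0.08330951 -0.29224528  0.05586674] [ 0.50450388 -0.13336476  0.16771659]
[[{'at': [193.6, 371.9], 'score': 0.69}], [{'at': [192.4, 355.4], 'score': 0.72}]]
```

View pics/z2.png

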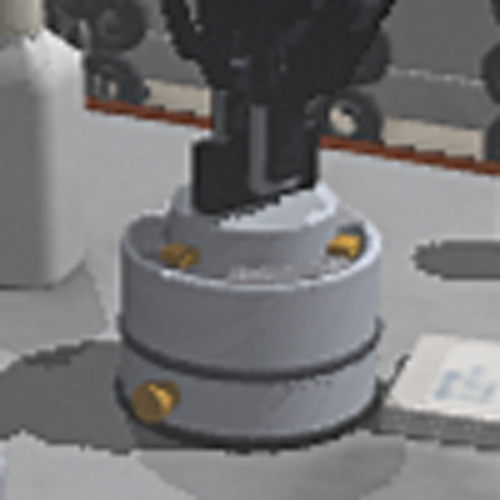

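The upward force has gone (-2.1 N, the lid's weight) and the tool sank 2 mm, so the lugs are over the gaps. In the picture lug 1 at (180,257) stands above the stub at (155,400). I turn a few degrees more and lower.

step_arm(
  targets=[
    [[0,0,-0.06],[0,0,0],5],
    [[0,0,0],[0,0,3],5],
    [[0,0,0],[0,0,3],5],
    [[0,0,0],[0,0,3],5],
    [[0,0,0],[0,0,0],5],
  ],
)

```text
time: 5.55
tool_pos: [0.5041, -0.1335, 0.158]
tcp_rot: [-2.608, -1.751, 0.001]
wrist_force: [0.7, -0.6, -4.4]
width: 0.156
grip_force: 40.0
```

step_arm(
  targets=[
    [[0,0,0],[0,0,2],5],
    [[0,0,0],[0,0,2],5],
    [[0,0,0],[0,0,1],5],
    [[0,0,0],[0,0,0],5],
    [[0,0,0],[0,0,0],5],
  ],
)

```text
time: 5.97
tool_pos: [0.5042, -0.1335, 0.1539]
tcp_rot: [-2.607, -1.753, 0.001]
wrist_force: [-1.2, -0.3, 0.1]
width: 0.158
grip_force: 40.4
```

step_arm(
  targets=[
    [[0,0,0.05],[0,0,0],5],
    [[0,0,0.1],[0,0,0],5],
    [[0,0,0.1],[0,0,0],5],
    [[0,0,0.1],[0,0,0],5],
    [[0,0,0.1],[0,0,0],5],
  ],
)

```text
time: 6.38
tool_pos: [0.5042, -0.1332, 0.1539]
tcp_rot: [-2.935, -1.119, -0.0]
wrist_force: [-0.9, 1.7, -1.9]
width: 0.154
grip_force: 40.3
```

step_arm(
  targets=[
    [[0,0,0.1],[0,0,0],5],
    [[0,0,0.1],[0,0,0],5],
    [[0,0,0.1],[0,0,0],5],
    [[0,0,0.1],[0,0,0],5],
    [[0,0,0],[0,0,0],5],
  ],
)

```text
time: 6.8
tool_pos: [0.5044, -0.1334, 0.1539]
tcp_rot: [-3.098, -0.518, -0.0]
wrist_force: [0.8, 0.9, -1.5]
width: 0.154
grip_force: 40.4
```

```bash
cat > st.py <<'E'
from h import *
s=read_state();R=cv2.Rodrigues(s['tcp_rot'])[0];print(np.degrees(np.arctan2(R[1,0],R[0,0])),s['wrist_force'],s['torque'],s['tool_pos'],s['width'])
E
python3 st.py
```

```text
18.983465326596615 [ 0.75058086  0.92942121 -1.47136552] [-0.04194982 -0.11714484 -0.0254387 ] [ 0.50437354 -0.13335429  0.15388941] 0.15437733686928312
```

step_arm(
  targets=[
    [[0,0,0.05],[0,0,0],5],
    [[0,0,0.05],[0,0,0],5],
    [[0,0,0.05],[0,0,0],5],
    [[0,0,0],[0,0,0],5],
  ],
)

```text
time: 7.13
tool_pos: [0.5052, -0.1333, 0.1541]
tcp_rot: [3.127, 0.296, 0.003]
wrist_force: [3.8, 1.9, -2.9]
width: 0.156
grip_force: 58.6
```

```bash
python3 st.py
```

```text
10.828972905611279 [ 3.81042335  1.86050964 -2.85483477] [ 0.35355172 -0.56858382  1.57048419] [ 0.50517609 -0.13327135  0.15406176] 0.15627257071454062
```

Torque has jumped to 1.6 N m at 11°, which is the stop. A small nudge confirms it.

step_arm(
  targets=[
    [[0,0,0.03],[0,0,0],5],
    [[0,0,0],[0,0,0],5],
    [[0,0,0],[0,0,0],5],
  ],
)

```text
time: 7.38
tool_pos: [0.5048, -0.1334, 0.1541]
tcp_rot: [3.131, 0.249, 0.001]
wrist_force: [2.3, 2.1, -1.6]
width: 0.158
grip_force: 73.8
```

```bash
python3 st.py
```

```text
9.085429401206584 [ 2.27514254  2.1013617  -1.59287629] [ 0.20886239 -0.31176578  1.43569386] [ 0.50475106 -0.13339721  0.15406014] 0.15817244360928107
```

step_arm(
  targets=[
    [[0,0,-0.02],[0,0,0],14],
    [[0,0,0],[0,0,0],25],
    [[0,0,0],[0,0,0],40],
    [[0,0,0],[0,0,0],40],
    [[0,0,0],[0,0,0],40],
  ],
)

```text
time: 7.8
tool_pos: [0.5042, -0.1338, 0.154]
tcp_rot: [-3.13, -0.271, 0.0]
wrist_force: [0.1, 0.2, -0.1]
width: 0.465
grip_force: 0.0
```

step_arm(
  targets=[
    [[0,0,0],[0,0,-10],40],
    [[0,0,0],[0,0,-25],40],
    [[0,0,0],[0,0,-40],40],
    [[0,0,0],[0,0,-40],40],
    [[0,0,0],[0,0,-25],40],
  ],
)

```text
time: 8.22
tool_pos: [0.5054, -0.134, 0.2991]
tcp_rot: [3.128, 0.272, 0.008]
wrist_force: [1.1, -0.5, -0.1]
width: 0.469
grip_force: 0.0
```

step_arm(
  targets=[
    [[0,0,0],[-35,15,0],40],
    [[0,0,0],[-20,35,0],40],
    [[0,0,0],[-5,40,0],40],
    [[0,0,0],[0,40,0],40],
    [[0,0,0],[0,40,0],40],
  ],
)

```text
time: 8.63
tool_pos: [0.4742, -0.313, 0.2955]
tcp_rot: [3.129, 0.272, 0.002]
wrist_force: [0.8, 0.1, 0.0]
width: 0.467
grip_force: 0.0
```

```bash
python3 - <<'E'
from h import *
snap('scene','s3');im=snap('top','t3')[:,:,::-1]
c0=np.array([.504,-.1325]);N=400;s=.13/N
m=np.array([[proj('top',(c0[0]+(N/2-i)*s,c0[1]+(N/2-j)*s,.072)) for j in range(N)] for i in range(N)],np.float32)
r=np.clip(cv2.remap(np.ascontiguousarray(im),m[...,1],m[...,0],cv2.INTER_CUBIC)*1.6,0,255).astype(np.uint8)
a=cv2.imread('pics/s3.png')[150:250,320:420]
cv2.imwrite('pics/z3.png',np.hstack([r,cv2.resize(a,(400,400),interpolation=cv2.INTER_CUBIC)]))
E
python3 st.py
```

```text
9.691649853141792 [-0.50130702  0.68193379  0.01176519] [0.01837698 0.03192583 0.00599509] [ 0.47498897 -0.31642116  0.29493506] 0.4675156390833693
```

View pics/z3.png

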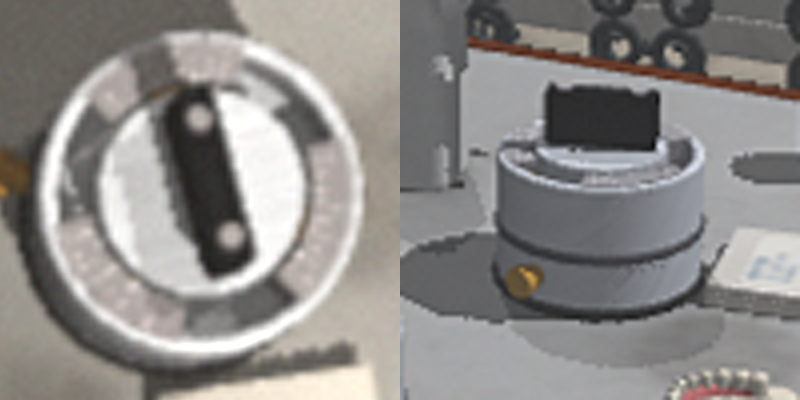

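The lid is down with its lugs hidden under the lips. The bar now lies at about 14.5° and the gaps centre at about 78°, so relative yaw is about -63, the stop. The tool was skewed about 4° to the bar at the end, so I re-grip in line with it and press once more to be sure.

step_arm(
  targets=[
    [[0,0,0],[0,-40,0],40],
    [[0,0,0],[0,-40,0],40],
    [[0,0,0],[5,-40,0],40],
    [[0,0,0],[20,-35,0],40],
    [[0,0,-0.085],[35,-15,0],40],
  ],
)

```text
time: 9.15
tool_pos: [0.501, -0.1297, 0.2943]
tcp_rot: [-3.113, -0.406, 0.004]
wrist_force: [1.3, -0.6, 1.0]
width: 0.465
grip_force: 0.0
```

step_arm(
  targets=[
    [[0,0,0],[0,0,35],40],
    [[0,0,0],[0,0,35],40],
    [[0,0,0],[0,0,0],40],
    [[0,0,0],[0,0,0],40],
  ],
)

```text
time: 9.48
tool_pos: [0.5025, -0.1323, 0.2224]
tcp_rot: [-3.113, -0.406, 0.008]
wrist_force: [0.2, -0.5, 0.1]
width: 0.468
grip_force: 0.0
```

```bash
python3 st.py
```

```text
14.859390539015278 [ 0.16358123 -0.4890791   0.06707635] [ 0.02586741 -0.01984603  0.02888349] [ 0.50249752 -0.13233593  0.22235732] 0.46777108809368645
```

step_arm(
  targets=[
    [[0,0,0],[1.5,0,30],40],
    [[0,0,0],[0,0,25],40],
    [[0,0,0],[0,0,11.5],40],
    [[0,0,0],[0,0,0],40],
    [[0,0,0],[0,0,0],30],
  ],
)

```text
time: 9.9
tool_pos: [0.5063, -0.1335, 0.1587]
tcp_rot: [3.115, 0.404, 0.001]
wrist_force: [-0.2, -1.0, 0.1]
width: 0.356
grip_force: 0.0
```

step_arm(
  targets=[
    [[0,0,0],[0,0,0],5],
    [[0,0,0],[0,0,0],5],
    [[0,0,0],[0,0,0],5],
    [[0,0,0],[0,0,0],5],
    [[0,0,0],[0,0,0],5],
  ],
  grip_force=60,
)

```text
time: 10.32
tool_pos: [0.5071, -0.1332, 0.1597]
tcp_rot: [3.114, 0.405, 0.005]
wrist_force: [-0.9, 2.7, 7.0]
width: 0.144
grip_force: 61.7
```

```bash
python3 st.py
```

```text
14.835663307645659 [-0.90594732  2.65603689  6.95795681] [0.28452877 0.17430229 0.07670043] [ 0.50713248 -0.1332428   0.15971225] 0.14392678273696385
```

step_arm(
  targets=[
    [[0,0,0.02],[0,0,0],5],
    [[0,0,0.02],[0,0,0],5],
    [[0,0,0],[0,0,0],5],
  ],
)

```text
time: 10.57
tool_pos: [0.5071, -0.1331, 0.1597]
tcp_rot: [3.121, 0.346, 0.005]
wrist_force: [-1.2, 3.5, 7.3]
width: 0.151
grip_force: 64.1
```

```bash
python3 st.py
```

```text
12.64155670665078 [-1.16862744  3.46380416  7.29976564] [0.50351649 0.24038695 0.94328295] [ 0.50711088 -0.13308926  0.15972324] 0.1510734226208054
```

step_arm(
  targets=[
    [[0,0,0.03],[0,0,0],5],
    [[0,0,0],[0,0,0],5],
  ],
)

```text
time: 10.73
tool_pos: [0.5071, -0.1331, 0.1597]
tcp_rot: [3.126, 0.301, 0.004]
wrist_force: [-1.7, 3.6, 7.2]
width: 0.148
grip_force: 71.8
```

```bash
python3 st.py
```

```text
10.992505260133347 [-1.65604727  3.55018329  7.17589525] [0.60407854 0.17883126 1.49529254] [ 0.50709329 -0.13306135  0.15974885] 0.14776936092516493
```

Same behaviour at the same angle, with torque rising against a solid stop. Now I unwind to the bar, release and retreat.

step_arm(
  targets=[
    [[0,0,-0.01],[0,0,0],13],
    [[0,0,0],[0,0,0],25],
    [[0,0,0],[0,0,0],40],
    [[0,0,0],[0,0,0],40],
    [[0,0,0],[0,0,0],40],
  ],
)

```text
time: 11.15
tool_pos: [0.5059, -0.1333, 0.1575]
tcp_rot: [3.126, 0.311, 0.0]
wrist_force: [0.6, 0.1, 0.1]
width: 0.468
grip_force: 0.0
```

step_arm(
  targets=[
    [[0,0,0],[0,0,-10],40],
    [[0,0,0],[0,0,-25],40],
    [[0,0,0],[0,0,-40],40],
    [[0,0,0],[0,0,-40],40],
    [[0,0,0],[0,0,-25],40],
  ],
)

```text
time: 11.57
tool_pos: [0.5069, -0.1336, 0.3023]
tcp_rot: [3.124, 0.311, 0.007]
wrist_force: [1.3, -0.4, 0.2]
width: 0.469
grip_force: 0.0
```

step_arm(
  targets=[
    [[0,0,0],[-35,15,0],40],
    [[0,0,0],[-20,35,0],40],
    [[0,0,0],[-5,40,0],40],
    [[0,0,0],[0,40,0],40],
    [[0,0,0],[0,40,0],40],
  ],
)

```text
time: 11.98
tool_pos: [0.4801, -0.3134, 0.2987]
tcp_rot: [3.125, 0.311, 0.002]
wrist_force: [0.3, -0.1, 0.8]
width: 0.465
grip_force: 0.0
```

```bash
python3 - <<'E'
from h import *
im=snap('top','t4')[:,:,::-1]
c0=np.array([.504,-.1325]);N=400;s=.13/N
m=np.array([[proj('top',(c0[0]+(N/2-i)*s,c0[1]+(N/2-j)*s,.072)) for j in range(N)] for i in range(N)],np.float32)
r=np.clip(cv2.remap(np.ascontiguousarray(im),m[...,1],m[...,0],cv2.INTER_CUBIC)*1.6,0,255).astype(np.uint8)
cv2.imwrite('pics/z4.png',r)
E
```

```text
(no output)
```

View pics/z4.png

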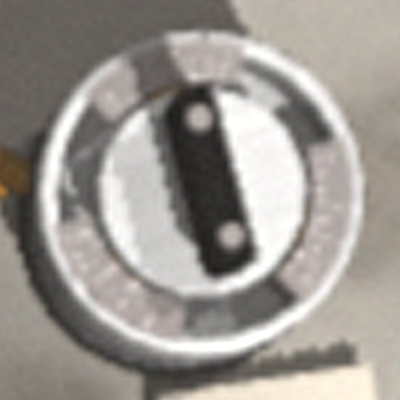

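The bar has not moved (bolts at 200,118 and 231,235, about 14.5°), so the lid is down and at the stop, and the robot is clear.

```bash
python3 -c "
from workcell import finish_job;print(finish_job())"
```

```text
the job is handed in; nothing more can be done
None
```

I backed the proud lid off anticlockwise until it dropped into the thread start, ran it clockwise to the stop and let go; I never touched the closed pot's lid, and handed the job in at about 12 s.

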